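Light the gauge panel for its photo

TASK

At the market stall, get the old gauge panel ready for its photo: take it out of the slotted wooden stand and lean it back a little (about 15 degrees) against the front of the small suitcase, its foot on the table and its dials facing outwards, square to the suitcase, and let go of it. Then pull the spring-loaded shutter of the lamp box out by its upright grip until the pointer is level with the index tab on top of the box, and finish while still holding it there, because it springs shut if released. Leave the headlamp, the pulley and the wrench where they are.

Things in the scene. Friction and masses are not known exactly. Their poses are not given: they have to be found in the camera images.
- panel_center (a point): Centre of the gauge panel, a loose dark brown plate, 0.3 to 0.5 kg: 12 mm thick (x), 150 wide (y), 180 tall (z, up); its foot is 90 mm below. Two dials stick out 9.5 mm from its -x face, 65 to 119 mm above the foot, up to 63 mm from the middle. The top 60 mm can be gripped across the thickness. It starts upright in the stand's groove, dials roughly towards the robot.
- stand: The fixed wooden display stand, 120 (x) x 170 (y) mm, origin at the centre of its underside. The panel stands in its middle groove, which runs along y, is 16 mm wide, and has its floor 12 mm and its wall tops 60 mm above the table; low ribs (26 mm high) run along its front and back edges.
- suitcase: Small dark suitcase lying flat, fixed (heavy), 240 (x) x 320 (y) x 130 mm high, edges rounded by 6 mm; origin at the centre of its underside. Its front is the upright face at its own x = -120 mm, facing the robot; the panel leans against that face's top edge, the panel's x roughly along the suitcase's x, its top tipped towards the suitcase.
- lampbox: The grey lamp box, fixed, 240 (x) x 110 (y) x 100 mm high, origin at the centre of its underside. Its lit window is in its +y side; the shutter runs along its top. Pulling the shutter out means moving its grip along the box's own -x (broadly towards the robot).
- grip (a point): Centre of the shutter's upright black grip, a tab 14 mm (x) by 40 mm (y) rising from 7 mm to 57 mm above the lamp box's top; this point is 34 mm above that top. Best pinched from above across the 14 mm. Axes as the lamp box.
- pointer (a point): Tip of the small white pointer (6 mm wide) that sticks out sideways (-y of the lamp box) from the shutter, 36 mm beside the middle of the grip and at the same place along the box's x; it moves with the shutter. Axes as the lamp box.
- mark_line (a point): White index tab standing on the lamp box's top at the pointer's side: 6 mm thick (x), 16 mm wide, 12 mm high; this point is on its end towards the pointer. The pointer is level with it when both have the same place along the lamp box's x. It is set 45 to 75 mm out from the pointer's rest position.
- shutter (a joint): How far the shutter is pulled out, m: 0 shut (rest, spring pressed), grows along the lamp box's -x, stop at 0.09. A spring pulls it shut with about 3 N at 0 and 80 N/m more as it is drawn out (about 8 N at 60 mm).
- headlamp: Bystander: a loose steel headlamp standing on the table, 110 mm across, 73 mm high, origin at its underside's centre.
- pulley: Bystander: a loose dark steel pulley ring lying flat, 68 mm across, 30 mm high, origin at its underside's centre.
- wrench: Bystander: a loose steel wrench lying on the table along its x.

How it is judged:
By the outcome, as a careful person would: the job done as asked, in the order asked, and still so for the second after the job is handed in, while the arm keeps its last pose, push and grip.
It also fails if it takes over 48 s, if anything falls off the work surface, if the arm or the gripper's body presses on something with over 40 N, if the wrist force passes 120 N, or if a joint passes its speed limit or range.

ROBOT

A 6-joint arm with a two-finger parallel gripper is mounted at the origin on the work surface. World frame = base frame: x ahead of the robot, y to its left, z up, the work surface at z = 0. Lengths are in m, angles in rad, forces in N, time in s.
With the tool pointing down it reaches from about 0.375 to 0.9 m from the base axis. Payload 3.1 kg.
Tool frame: the origin (TCP) lies at the very end of the fingers, on their centre line; the grasp point (between the pads) lies 19 mm behind it (grip_depth is the distance from the TCP to the grasp point, in m); z points along the fingers, y is the line along which they close (so a half turn about z gives the same grasp; the last joint's range is limited). The gripper opens to 85 mm and grips with 20 to 120 N. Pads are 22 mm wide; open, the fingers measure 114 mm over their backs; the gripper's body (76 mm by 85 mm) begins 54 mm behind the grasp point. The pads swing forward as they close: fully open they stand 13 mm farther back than shut.
Start: joints at [1.014, 0.527, 1.433, -0, 1.181, -0.178], TCP at [0.231, 0.581, 0.231] pointing down, gripper open.
Joint ranges: [-3.08, 3.08], [-0.75, 2.2], [0.22, 2.44], [-1.43, 4.57], [0, 2.65], [-2.85, 2.85]. Speed limits (rad/s): [2.79, 2.79, 3.14, 3.14, 3.14, 3.14].

INTERFACE

Orientations are given as a unit quaternion [x, y, z, w].
In Python, from station import * gives the robot as it stands.
- The arm moves only by the tool apply_moves, never from a script. Its argument "plan" is a list of rows, each a list of 7 numbers: the shift along the tool's x, y, z in m, then the turn, a rotation vector about the tool's x, y, z in rad, then the gripper command: -1 is fully open, 1 is shut, values between are in proportion. In form: [[dx, dy, dz, wx, wy, wz, jaw], ...]. A call has 1 to 8 rows; each row shifts and turns the commanded pose from where the row before left it, along the tool's axes as they then stand; what a row does not reach is not made up. A row lasts 1/8 s, in which the tool goes at most 62.5 mm and 10.7 degrees, less where a joint would pass 70% of its speed; a pose out of reach is approached as far as the arm can. A call is refused whole if a number of a shift passes 0.0625 or a number of a turn 0.188, either way. A call with a gripper value outside its range is refused whole. The fingers move at their own pace and stop on an object; "force" is the grip in N (left out, the last holds). Time passes only in rows, so rows that do not move let the fingers close. It gives the time, the measured TCP pose, the force, the opening and the grip force at its end, in the units of the state.
- sense(): the state, without advancing time (a new reading comes with each control period).
- snapshot(name): name is "scene" or "side" or "wrist"; returns the picture (420x560x3 uint8, red, green, blue); there is no depth.
- calibration(name): a dict with "camera_matrix" (3x3 intrinsics, pixels), "R" (3x3) and "t" (3): a world point X has camera coordinates R X + t; the wrist camera has in their place "mount" (4x4, takes a point from camera to tool coordinates, whose origin is the TCP and whose axes are the flange's). Camera axes: x right, y down, z forward; pixel columns grow to the right and rows downward; lengths in m; the calibration is good to about 2 mm. A picture is of the moment at which its call begins: read the wrist's pose just before it. calibration takes no time and is no camera call.
- sign_off(): hands the job in; it is judged then, once.
The state is a dict: "t": time; "q": joint angles; "qd": joint speeds; "tau": joint torques, N m; "tcp_pos": TCP position; "tool_rot": TCP orientation; "force": force on the tool from outside, world axes, zero at the start; "ft_torque": the same for the moment, N m; "finger_gap": opening from 0.0 (shut) to 1.0 (fully open); "gripper_force": force on a finger pad.
Only numpy, scipy, OpenCV 4.12 (cv2) and the standard library are available. Lean on these libraries where they do the work, as an engineer would, in place of code of your own. Each camera call takes 0.05 s, during which the arm holds its last target. There are 200 camera calls.

## Working session

There is one attempt and no reset: what is moved stays moved. The work goes in short steps, Python scripts to look and compute and a tool call to move; the robot and the scene stay as the last step left them, time stands still between calls to the robot, and variables do not carry over. Pictures are saved under pics/ and viewed, at most 10 in all, crops included, and the job is handed in when it is done.

Besides the shell and the picture viewer there is one more tool, called after "Request:" as a command line: name --pt "numbers of a row" for each row, then --argument value for the rest. apply_moves: Moves the arm, as the interface text tells. Its arguments: {"type":"object","properties":{"plan":{"type":"array"},"force":{"type":"number"}},"required":["plan"]}

```bash
ls; mkdir -p pics; python3 - <<'E'
from station import *
import cv2
for n in("scene","side"):
    im=snapshot(n); c=calibration(n)
    cv2.imwrite(f"pics/{n}0.png",cv2.resize(im[:,:,::-1],(800,600),interpolation=cv2.INTER_CUBIC))
    cv2.imwrite(f"pics/{n}0_raw.png",im[:,:,::-1])
    print(n,c["camera_matrix"].tolist(),c["R"].round(3).tolist(),c["t"].round(3).tolist())
print(calibration("wrist")); print(sense())
E
```

```text
pics
scene [[477.14363994852596, 0.0, 286.9309797980286], [0.0, 477.14363994852596, 209.0529353221462], [0.0, 0.0, 1.0]] [[0.869, 0.495, -0.004], [0.307, -0.546, -0.779], [-0.388, 0.676, -0.627]] [-0.483, -0.096, 1.555]
side [[510.627586580255, 0.0, 275.7738940624367], [0.0, 510.627586580255, 207.33122893452844], [0.0, 0.0, 1.0]] [[0.992, -0.126, 0.019], [-0.076, -0.704, -0.706], [0.102, 0.699, -0.708]] [-0.558, 0.109, 1.151]
{'camera_matrix': array([[358.67356042,   0.        , 281.50548651],
       [  0.        , 358.67356042, 209.26297033],
       [  0.        ,   0.        ,   1.        ]]), 'mount': array([[-2.43933901e-04, -9.62042517e-01, -2.72899500e-01,
         6.98050832e-02],
       [ 9.99999911e-01, -3.28905471e-04,  2.65618545e-04,
        -2.41264067e-04],
       [-3.45294472e-04, -2.72899410e-01,  9.62042511e-01,
        -1.42892403e-01],
       [ 0.00000000e+00,  0.00000000e+00,  0.00000000e+00,
         1.00000000e+00]])}
{'t': 0.1, 'q': array([ 1.01349215e+00,  5.28398601e-01,  1.43378614e+00, -1.20951972e-05,
        1.18140703e+00, -1.78530449e-01]), 'qd': array([ 0.00041093,  0.00126993, -0.0050663 , -0.00110846, -0.00022137,
        0.0003371 ]), 'tau': array([-4.32771740e-04, -4.43306530e+01, -1.78587466e+01, -3.06814709e-04,
        3.89715671e-03, -3.62398367e-06]), 'tcp_pos': array([0.23075595, 0.58013885, 0.23041206]), 'tool_rot': array([ 1.88254404e-01,  9.82119789e-01, -9.34677790e-04, -3.54295707e-04]), 'force': array([0.13870189, 0.37811025, 0.5726985 ]), 'ft_torque': array([ 0.03382201,  0.01333693, -0.05359544]), 'gripper_force': 0.0, 'finger_gap': 0.9995473434358881}
```

View pics/scene0.png

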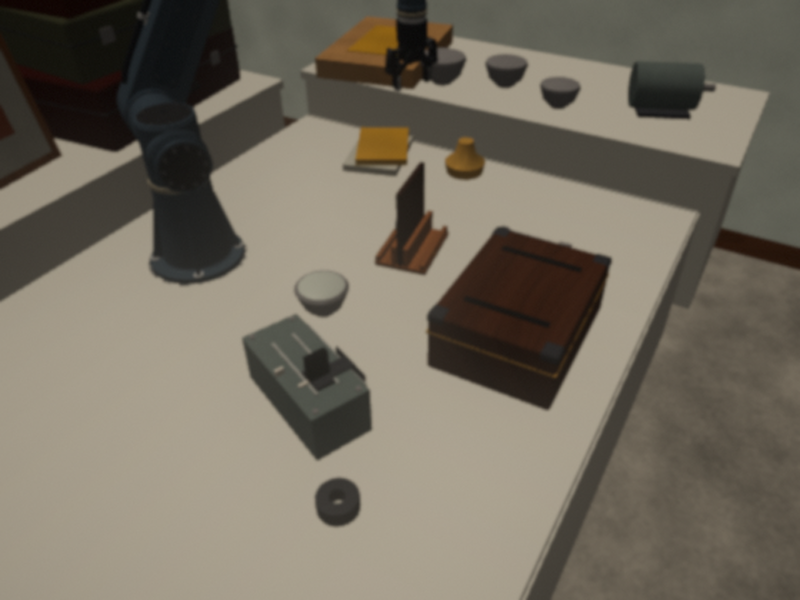

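View pics/side0.png

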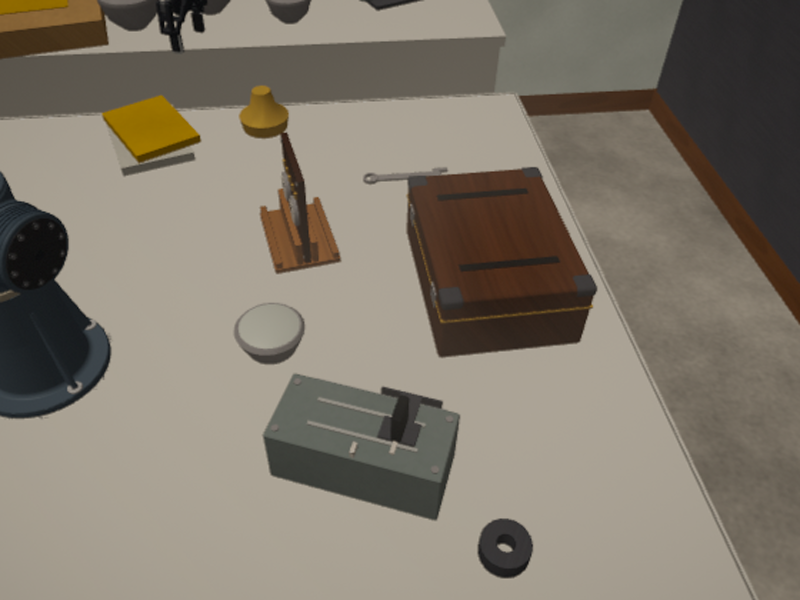

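Side view (sharp): panel in the stand at about (298,200), suitcase at (500,260), lamp box at (360,445) with grip (400,420), pointer (393,448) and index tab (353,448). The scene view is blurred. I'll enlarge two crops of the side view.

```bash
python3 - <<'E'
import cv2
im=cv2.imread("pics/side0_raw.png")
cv2.imwrite("pics/c1.png",cv2.resize(im[80:260,170:420],None,fx=3.2,fy=3.2,interpolation=cv2.INTER_CUBIC))
cv2.imwrite("pics/c2.png",cv2.resize(im[255:365,180:330],None,fx=5,fy=5,interpolation=cv2.INTER_CUBIC))
E
```

```text
(no output)
```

View pics/c1.png

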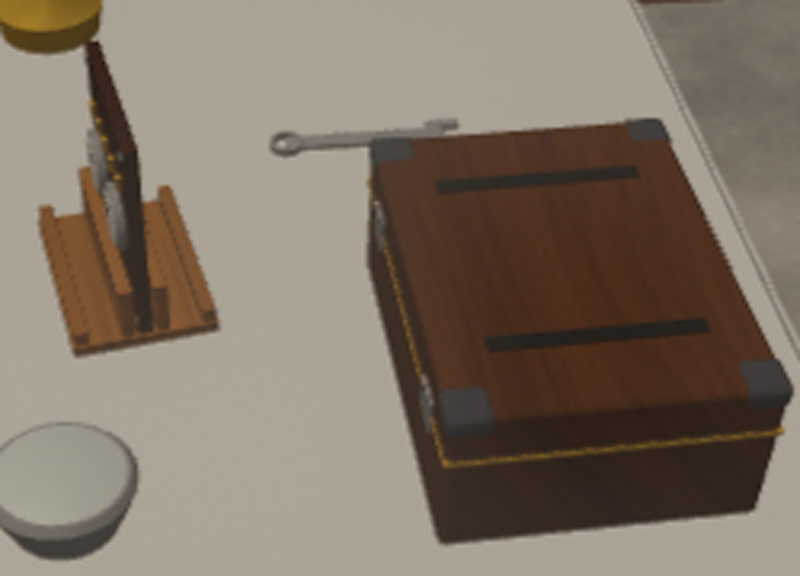

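View pics/c2.png

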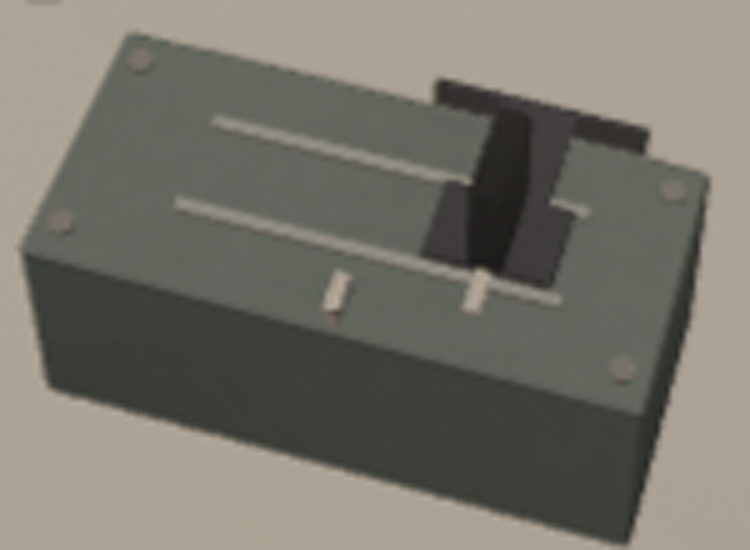

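c1 shows the stand's corners at (77,355)/(218,327), the panel's top edge running (92,42) to (130,151), and the suitcase's bottom front corner at (440,543). c2 shows the lamp box's top corners at (128,33), (708,178), (642,413), (22,250), the pointer at (473,308) and the tab at (338,283). Now I'll fit the poses.

```bash
cat > h.py <<'E'
import numpy as np, cv2
from scipy.optimize import least_squares
from scipy.spatial.transform import Rotation as Ro
from station import *
def proj(c,X):
    Y=np.atleast_2d(X)@c["R"].T+c["t"]; p=Y@c["camera_matrix"].T; return p[:,:2]/p[:,2:]
def onz(c,uv,z):
    d=c["R"].T@np.linalg.solve(c["camera_matrix"],[*uv,1]); o=-c["R"].T@c["t"]
    return o+d*(z-o[2])/d[2]
def place(p,L): return Ro.from_euler('z',p[2]).apply(L)+[p[0],p[1],p[3] if len(p)>3 else 0]
def fit(c,L,uv,p0):
    L=np.array(L,float)/1000; uv=np.array(uv,float)
    r=least_squares(lambda p:(proj(c,place(p,L))-uv).ravel(),p0,loss='soft_l1')
    return r.x,(proj(c,place(r.x,L))-uv).round(1)
def wristcal():
    s=sense(); m=calibration("wrist"); T=np.eye(4); T[:3,:3]=Ro.from_quat(s["tool_rot"]).as_matrix(); T[:3,3]=s["tcp_pos"]
    C=np.linalg.inv(T@m["mount"]); return dict(camera_matrix=m["camera_matrix"],R=C[:3,:3],t=C[:3,3])
E
python3 - <<'E'
from h import *
c=calibration("side")
c1=lambda a:np.array(a)/3.2+[170,80]
c2=lambda a:np.array(a)/5+[180,255]
def show(n,r): print(n,r[0].round(4),r[1].tolist())
show("case",fit(c,[[-120,-160,0],[120,-160,0],[-120,160,0],[-120,160,130],[120,160,130],[120,-160,130]],c1([[440,543],[755,512],[370,265],[370,140],[663,120],[791,380]]),[.9,.3,0]))
show("stand",fit(c,[[-60,-85,0],[60,-85,0],[-60,85,26],[60,85,26]],c1([[77,355],[218,327],[40,207],[167,187]]),[.5,.3,0]))
show("panel",fit(c,[[-6,-75,90],[6,-75,90],[-6,75,90],[6,75,90],[-6,-75,-90],[6,-75,-90]],c1([[122,152],[138,150],[86,42],[98,42],[136,328],[151,328]]),[.5,.3,0,.1]))
r=fit(c,[[-120,55,100],[120,55,100],[120,-55,100],[-120,-55,100],[-120,-55,0],[120,-55,0]],c2([[128,33],[708,178],[642,413],[22,250],[50,388],[628,543]]),[.6,0,0]);show("lamp",r)
p=r[0]
for n,uv,z in(("ptr",(473,310),.104),("ptrroot",(482,270),.106),("tabtopc",(340,280),.112),("tabfoot",(331,318),.1),("griptop",(512,112),.157)):
    X=onz(c,c2(uv),z); print(n,X.round(4),(Ro.from_euler('z',-p[2]).apply(X-[p[0],p[1],0])*1000).round(1))
s=sense();print(Ro.from_quat(s["tool_rot"]).as_matrix().round(3))
for n,b,z in(("headlamp",(270,340),.0),("pul",(505,555),0)): print(n,onz(c,np.array(b)*.7,z).round(3))
E
```

```text
case [0.7444 0.1082 0.0206] [[-0.9, 0.6], [0.5, 0.1], [-1.0, -1.3], [0.5, -1.3], [-0.5, -1.6], [1.2, 1.9]]
stand [0.4158 0.2659 0.1853] [[-0.4, 0.8], [0.9, 0.4], [-2.1, -0.5], [0.8, -1.8]]
panel [0.4165 0.2832 0.1611 0.0816] [[-0.3, -0.3], [-0.4, -0.4], [-0.4, 0.6], [0.5, -0.0], [0.5, 0.5], [0.2, -0.3]]
lamp [ 0.4894 -0.2382 -0.4089] [[-0.1, -1.3], [1.0, -1.6], [0.7, 0.1], [-0.9, -0.4], [-1.0, 0.6], [0.1, 1.7]]
ptr [ 0.5219 -0.2896  0.104 ] [ 50.2 -34.2 104. ]
ptrroot [ 0.5271 -0.2743  0.106 ] [ 48.9 -18.1 106. ]
tabtopc [ 0.4747 -0.2766  0.112 ] [  1.7 -41.  112. ]
tabfoot [ 0.4705 -0.2845  0.1   ] [  1. -50. 100.]
griptop [ 0.5412 -0.2421  0.157 ] [ 49.  17. 157.]
[[-0.929  0.37  -0.001]
 [ 0.37   0.929 -0.002]
 [ 0.    -0.002 -1.   ]]
headlamp [0.359 0.014 0.   ]
pul [ 0.658 -0.392  0.   ]
```

Request:
apply_moves --pt "-0.048 -0.0375 -0.005 0 0 0 -1" --pt "-0.048 -0.0375 -0.005 0 0 0 -1" --pt "-0.048 -0.0375 -0.005 0 0 0 -1" --pt "-0.048 -0.0375 -0.005 0 0 0 -1" --pt "-0.048 -0.0375 -0.005 0 0 0 -1" --pt "-0.048 -0.0375 -0.005 0 0 0 -1" --pt "0 0 0 0 0 0.17 -1" --pt "0 0 0 0 0 0.17 -1"

```text
t: 1.1
tcp_pos: [0.4159, 0.2639, 0.2611]
tool_rot: [0.356, 0.935, -0.0, -0.0]
force: [-1.2, 0.3, 0.8]
finger_gap: 1.005
gripper_force: 0.0
```

Request:
apply_moves --pt "0 0 0 0 0 0.172 -1" --pt "0 0 0 0 0 0.172 -1" --pt "0 0 0 0 0 0.172 -1" --pt "0 0 0 0 0 0.172 -1" --pt "0 0 0 0 0 0 -1"

```text
t: 1.72
tcp_pos: [0.4152, 0.265, 0.261]
tool_rot: [0.646, 0.763, -0.0, -0.0]
force: [0.3, 0.1, -0.1]
finger_gap: 0.994
gripper_force: 0.0
```

```bash
python3 - <<'E'
from h import *
c=wristcal(); im=snapshot("wrist"); cv2.imwrite("pics/w1.png",im[:,:,::-1])
print(sense()["tcp_pos"],Ro.from_quat(sense()["tool_rot"]).as_matrix().round(3).tolist())
np.savez("w1.npz",**c)
E
```

```text
[0.41524769 0.26504386 0.26107053] [[-0.166, 0.986, -0.001], [0.986, 0.166, -0.0], [-0.0, -0.001, -1.0]]
```

View pics/w1.png

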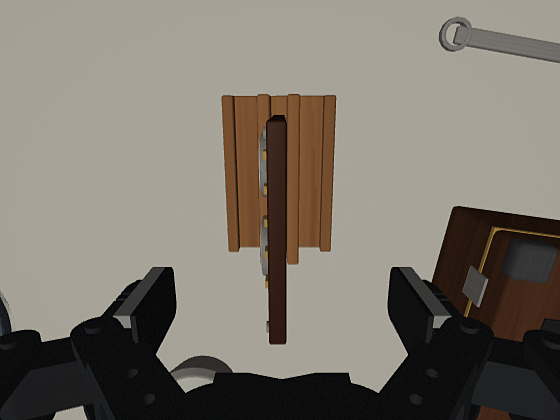

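The wrist view shows the panel's top edge from (277,121) to (278,343), nearly parallel to the tool's x.

```bash
python3 - <<'E'
from h import *
c=dict(np.load("w1.npz"))
s=sense();R=Ro.from_quat(s["tool_rot"]).as_matrix()
P=[onz(c,p,.192) for p in((276.5,121),(278.5,343))]
d=P[0]-P[1];print(P,np.linalg.norm(d),"yaw",np.arctan2(-d[0],d[1]))
m=(P[0]+P[1])/2;print(m,"tool shift to mid",R.T@(m-s["tcp_pos"]), "toolyaw",np.arctan2(R[1,1],R[0,1]))
E
```

```text
[array([0.40145769, 0.32548692, 0.192     ]), array([0.42668928, 0.17953095, 0.192     ])] 0.14812082782205696 yaw 0.1711794155571264
[0.41407349 0.25250894 0.192     ] tool shift to mid [-0.0121578  -0.00319625  0.06907397] toolyaw 0.16692340269324496
```

Request:
apply_moves --pt "-0.012 -0.003 0.03 0 0 -0.004 -1" --pt "0 0 0.04 0 0 0 -1" --pt "0 0 0.033 0 0 0 -1" --pt "0 0 0 0 0 0 1" --pt "0 0 0 0 0 0 1" --pt "0 0 0 0 0 0 1" --pt "0 0 0 0 0 0 1" --pt "0 0 0 0 0 0 1" --force 60

```text
t: 2.78
tcp_pos: [0.415, 0.2531, 0.1595]
tool_rot: [0.645, 0.764, 0.001, 0.001]
force: [-1.3, 0.0, 6.8]
finger_gap: 0.133
gripper_force: 59.6
```

Request:
apply_moves --pt "0 0 -0.01 0 0 0 1" --pt "0 0 -0.02 0 0 0 1" --pt "0 0 -0.025 0 0 0 1" --pt "0 0 -0.025 0 0 0 1" --pt "0 0 -0.015 0 0 0 1" --pt "0 0 0 0 0 0 1"

```text
t: 3.52
tcp_pos: [0.4148, 0.253, 0.2543]
tool_rot: [0.645, 0.764, 0.001, 0.001]
force: [0.4, -0.5, -5.0]
finger_gap: 0.129
gripper_force: 58.7
```

```bash
python3 - <<'E'
from h import *
c=calibration("side"); s=sense(); print(s["tcp_pos"],s["force"])
im=snapshot("side"); cv2.imwrite("pics/s2.png",cv2.resize(im[30:260,170:420,::-1],None,fx=2.6,fy=2.6,interpolation=cv2.INTER_CUBIC))
E
```

```text
[0.41480831 0.25295961 0.25434672] [ 0.35546323 -0.5133117  -4.95742091]
```

View pics/s2.png

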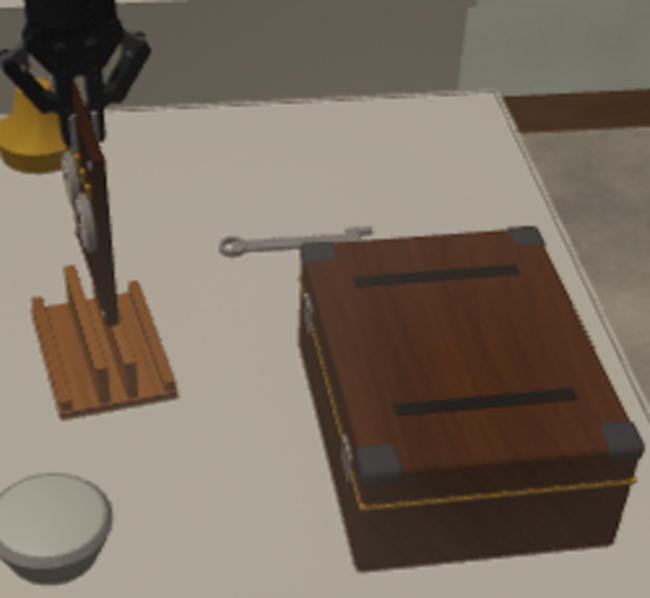

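Panel is lifted clear (about 5 N, so 0.5 kg), foot about 0.107 high; stand and bystanders unchanged. Next I carry it over in front of the suitcase.

Request:
apply_moves --pt "-0.02 0.017 0 0 0 0 1" --pt "-0.035 0.03 0 0 0 0 1" --pt "-0.04 0.034 0 0 0 0 1" --pt "-0.04 0.034 0 0 0 0 1" --pt "-0.03 0.024 0 0 0 0 1" --pt "-0.01 0.009 0 0 0 0 1" --pt "0 0 0 0 0 0.15 1" --pt "0 0 0 0 0 0 1"

```text
t: 4.58
tcp_pos: [0.5882, 0.1055, 0.252]
tool_rot: [0.7, 0.714, -0.001, -0.001]
force: [-0.1, -0.1, -2.8]
finger_gap: 0.129
gripper_force: 58.8
```

```bash
python3 - <<'E'
from h import *
c=wristcal(); im=snapshot("wrist"); cv2.imwrite("pics/w2.png",im[:,:,::-1])
print(sense()["tcp_pos"],Ro.from_quat(sense()["tool_rot"]).as_matrix().round(3).tolist())
np.savez("w2.npz",**c)
E
```

```text
[0.5883273  0.10559792 0.25225574] [[-0.021, 1.0, -0.003], [1.0, 0.021, 0.0], [0.0, -0.003, -1.0]]
```

View pics/w2.png

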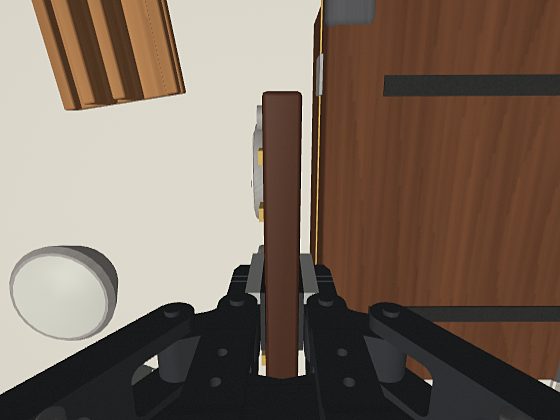

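Wrist view: the suitcase lid's front edge runs from about (325,25) to (320,250), nearly parallel to the panel (262–301 wide, upright, 92 top row).

```bash
python3 - <<'E'
from h import *
c=dict(np.load("w2.npz")); im=cv2.imread("pics/w2.png")
for v in (40,120,180,240):
    print(v,im[v,306:332].sum(1).tolist())
for uv in((325,25),(320,250)): print(onz(c,uv,.128).round(4))
for uv in((318,25),(311,250)): print(onz(c,uv,0.0).round(4))
P=[onz(c,(u,93),.285) for u in(262,301)];print(P)
E
```

```text
40 [640, 640, 640, 640, 641, 648, 689, 446, 81, 122, 129, 133, 122, 87, 422, 539, 71, 112, 133, 136, 128, 150, 185, 196, 207, 198]
120 [643, 641, 643, 645, 660, 733, 53, 107, 136, 133, 128, 97, 325, 577, 68, 107, 127, 141, 128, 155, 179, 211, 208, 212, 202, 205]
180 [643, 645, 645, 661, 733, 61, 104, 134, 133, 130, 84, 466, 349, 91, 118, 128, 132, 140, 170, 206, 213, 217, 211, 211, 214, 209]
240 [644, 646, 659, 734, 60, 105, 134, 133, 117, 167, 570, 203, 113, 133, 131, 119, 145, 192, 221, 220, 221, 217, 221, 224, 214, 217]
[0.6141 0.2289 0.128 ]
[0.6187 0.0659 0.128 ]
[0.6202 0.2548 0.    ]
[0.6233 0.0136 0.    ]
[array([0.5806144 , 0.17865584, 0.285     ]), array([0.59198986, 0.17887785, 0.285     ])]
```

```bash
python3 - <<'E'
from h import *
c=dict(np.load("w2.npz"))
for z,pts in((.003,((313.5,40),(312,120),(311,180),(310,240))),(.13,((327.5,40),(325.5,120),(324,180),(323,240)))):
    P=np.array([onz(c,p,z) for p in pts]);k=np.polyfit(P[:,1],P[:,0],1); print(z,"yaw",-k[0],"x at y=.106",np.polyval(k,.106))
E
```

```text
0.003 yaw 0.024916418736789073 x at y=.106 0.6193788072380667
0.13 yaw 0.029766165374095897 x at y=.106 0.6193520825005465
```

Request:
apply_moves --pt "0 0 0 0 0 -0.004 1" --pt "0 0 0 0.131 0 0 1" --pt "0 0 0 0.131 0 0 1" --pt "0 0.0112 0.0234 0 0 0 1" --pt "0 0.0112 0.0234 0 0 0 1" --pt "0 0.0112 0.0234 0 0 0 1" --pt "0 0.0112 0.0234 0 0 0 1" --pt "0 0 0 0 0 0 1"

```text
t: 5.62
tcp_pos: [0.6074, 0.1058, 0.1493]
tool_rot: [0.693, 0.709, -0.095, -0.093]
force: [-0.6, -0.1, -3.6]
finger_gap: 0.13
gripper_force: 60.1
```

```bash
python3 - <<'E'
from h import *
s=sense();print(s["tcp_pos"],s["force"],Ro.from_quat(s["tool_rot"]).as_matrix().round(3).tolist())
E
```

```text
[0.60739163 0.1057841  0.14925365] [-0.62346458 -0.11327823 -3.63867346] [[-0.023, 0.965, -0.263], [1.0, 0.023, -0.006], [0.0, -0.263, -0.965]]
```

Request:
apply_moves --pt "0 0.001 0.0035 0 0 0 1" --pt "0 0.0029 -0.0008 0 0 0 1" --pt "0 0.0029 -0.0008 0 0 0 1" --pt "0 0 0 0 0 0 1"

```text
t: 6.12
tcp_pos: [0.6155, 0.1055, 0.1484]
tool_rot: [0.693, 0.709, -0.093, -0.091]
force: [-0.8, 1.2, -3.7]
finger_gap: 0.131
gripper_force: 60.2
```

Request:
apply_moves --pt "0 0.0019 -0.0005 0 0 0 1" --pt "0 0 0 0 0 0 1"

```text
t: 6.38
tcp_pos: [0.6169, 0.1056, 0.1477]
tool_rot: [0.693, 0.709, -0.093, -0.091]
force: [0.1, 0.1, -4.4]
finger_gap: 0.13
gripper_force: 60.2
```

Request:
apply_moves --pt "0 0.0019 -0.0005 0 0 0 1" --pt "0 0 0 0 0 0 1" --pt "0 0 0 0 0 0 1"

```text
t: 6.75
tcp_pos: [0.6179, 0.1057, 0.1476]
tool_rot: [0.693, 0.709, -0.094, -0.092]
force: [-2.1, -0.8, -2.8]
finger_gap: 0.132
gripper_force: 60.3
```

Request:
apply_moves --pt "0 0.0019 -0.0005 0 0 0 1" --pt "0 0 0 0 0 0 1"

```text
t: 7.0
tcp_pos: [0.6182, 0.1057, 0.1476]
tool_rot: [0.693, 0.709, -0.096, -0.094]
force: [-6.9, -0.4, -0.9]
finger_gap: 0.127
gripper_force: 60.4
```

Rim contact felt at TCP x≈0.618. I back off slightly and lower along the panel until the foot touches.

Request:
apply_moves --pt "0 -0.0015 0.0015 0 0 0 1" --pt "0 0 0.002 0 0 0 1" --pt "0 0 0 0 0 0 1"

```text
t: 7.38
tcp_pos: [0.6173, 0.1058, 0.1448]
tool_rot: [0.693, 0.709, -0.094, -0.092]
force: [-5.4, 0.3, 0.4]
finger_gap: 0.133
gripper_force: 60.6
```

Request:
apply_moves --pt "0 0 0.0015 0 0 0 1" --pt "0 0 0 0 0 0 1"

```text
t: 7.62
tcp_pos: [0.617, 0.1058, 0.1438]
tool_rot: [0.693, 0.709, -0.094, -0.092]
force: [-5.1, 0.5, 1.9]
finger_gap: 0.132
gripper_force: 60.9
```

Request:
apply_moves --pt "0 -0.0005 0.001 0 0 0 1" --pt "0 0 0 0 0 0 1" --pt "0 0 0 0 0 0 0.7" --pt "0 0 0 0 0 0 0.5" --pt "0 0 0 0 0 0 0.3" --pt "0 0 0 0 0 0 0.3"

```text
t: 8.38
tcp_pos: [0.6179, 0.1056, 0.1422]
tool_rot: [0.693, 0.709, -0.093, -0.091]
force: [0.3, -0.0, 0.0]
finger_gap: 0.345
gripper_force: 0.0
```

```bash
python3 - <<'E'
from h import *
s=sense();print(s["tcp_pos"],s["force"],s["finger_gap"])
a=snapshot("side")
cv2.imwrite("pics/s3.png",cv2.resize(a[60:260,230:430,::-1],None,fx=3,fy=3,interpolation=cv2.INTER_CUBIC))
E
```

```text
[0.61791786 0.10555545 0.14219574] [ 0.2672137  -0.01268898  0.04786146] 0.34475828854973717
```

View pics/s3.png

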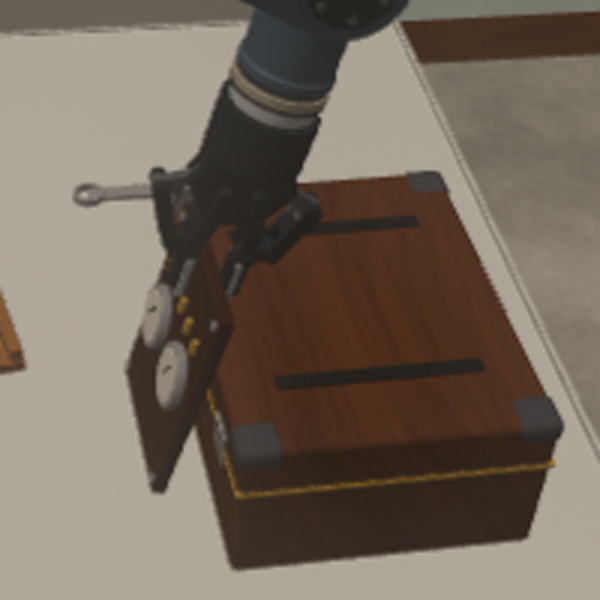

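The panel leans on the suitcase's top front edge, dials outwards, foot on the table; the fingers are open and clear. I retract along the panel and go to the lamp box.

Request:
apply_moves --pt "0 0 -0.015 0 0 0 0.3" --pt "0 0 -0.03 0 0 0 0.3" --pt "0 0 -0.035 0 0 0 0.3" --pt "0 0 -0.04 0 0 0 0.3" --pt "0 0 0 -0.131 0 0 -0.2" --pt "0 0 0 -0.131 0 0 -0.2" --pt "0 0 0 0 0 0.145 -0.2" --pt "0 0 0 0 0 0.145 -0.2"

```text
t: 9.43
tcp_pos: [0.6483, 0.1064, 0.2601]
tool_rot: [0.797, 0.604, 0.001, 0.001]
force: [0.0, -0.6, -0.4]
finger_gap: 0.602
gripper_force: 0.0
```

Request:
apply_moves --pt "0 0 0 0 0 0.145 -0.2" --pt "-0.054 0.0058 0.001 0 0 0 -0.2" --pt "-0.054 0.0058 0.001 0 0 0 -0.2" --pt "-0.054 0.0058 0.001 0 0 0 -0.2" --pt "-0.054 0.0058 0.001 0 0 0 -0.2" --pt "-0.054 0.0058 0.001 0 0 0 -0.2" --pt "-0.054 0.0058 0.001 0 0 0 -0.2" --pt "-0.054 0.0058 0.001 0 0 0 -0.2"

```text
t: 10.42
tcp_pos: [0.5336, -0.2583, 0.2527]
tool_rot: [0.837, 0.547, 0.0, 0.001]
force: [0.2, 0.1, 0.6]
finger_gap: 0.6
gripper_force: 0.0
```

Request:
apply_moves --pt "0 0 0 0 0 0 -0.2"

```text
t: 10.55
tcp_pos: [0.5332, -0.2606, 0.2525]
tool_rot: [0.839, 0.545, 0.0, 0.002]
force: [0.1, 0.5, -0.2]
finger_gap: 0.603
gripper_force: 0.0
```

```bash
python3 - <<'E'
from h import *
c=wristcal(); im=snapshot("wrist"); cv2.imwrite("pics/w3.png",im[:,:,::-1])
print(sense()["tcp_pos"],Ro.from_quat(sense()["tool_rot"]).as_matrix().round(3).tolist())
np.savez("w3.npz",**c)
E
```

```text
[ 0.53356204 -0.2582796   0.2522639 ] [[0.405, 0.914, 0.001], [0.914, -0.405, -0.001], [-0.0, 0.002, -1.0]]
```

View pics/w3.png

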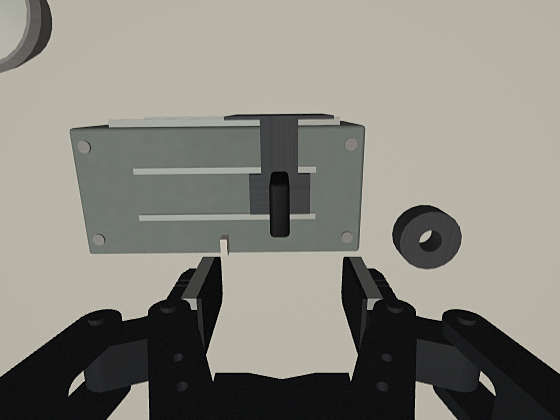

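Wrist view: box top corners at about (72,129), (364,127), (358,251), (90,253); grip top from (280,175) to (280,236); tab at (224,240); pulley at right, well clear; pointer hidden under the grip.

```bash
python3 - <<'E'
from h import *
c=dict(np.load("w3.npz"));s=sense();R=Ro.from_quat(s["tool_rot"]).as_matrix()
r=fit(c,[[-120,55,100],[120,55,100],[120,-55,100],[-120,-55,100]],[[72,129],[364,127],[358,251],[90,253]],[.489,-.238,-.41]);print(r[0],r[1].tolist())
p=r[0]
loc=lambda X:(Ro.from_euler('z',-p[2]).apply(X-[p[0],p[1],0])*1000).round(1)
for n,uv,z in(("g+",(280,175),.157),("g-",(280,236),.157),("tabtop",(223.5,239),.112),("tab l",(220,239),.112),("tab r",(227,239),.112)): print(n,onz(c,uv,z).round(4),loc(onz(c,uv,z)))
g=(onz(c,(280,175),.157)+onz(c,(280,236),.157))/2
print("g",g,R.T@(g-s["tcp_pos"]),"toolyaw",np.arctan2(R[1,1],R[0,1]))
E
```

```text
[ 0.48554955 -0.24103327 -0.41171388] [[-4.3, -0.6], [2.5, -0.8], [1.3, 2.2], [-1.1, 2.3]]
g+ [ 0.5422 -0.237   0.157 ] [ 50.4  26.3 157. ]
g- [ 0.5245 -0.2768  0.157 ] [ 50.  -17.2 157. ]
tabtop [ 0.4732 -0.275   0.112 ] [  2.3 -36.1 112. ]
tab l [ 0.4705 -0.2738  0.112 ] [ -0.7 -36.  112. ]
tab r [ 0.4759 -0.2762  0.112 ] [  5.2 -36.1 112. ]
g [ 0.53335708 -0.25693713  0.157     ] [ 0.00114873 -0.00088825  0.09526251] toolyaw -0.4167413151572136
```

Request:
apply_moves --pt "-0.001 -0.001 0.03 0 0 -0.005 -0.2" --pt "0 0 0.045 0 0 0 -0.2" --pt "0 0 0.037 0 0 0 -0.2" --pt "0 0 0.02 0 0 0 -0.2" --pt "0 0 0 0 0 0 1" --pt "0 0 0 0 0 0 1" --pt "0 0 0 0 0 0 1" --pt "0 0 0 0 0 0 1" --force 70

```text
t: 11.6
tcp_pos: [0.5336, -0.2565, 0.1207]
tool_rot: [0.836, 0.549, 0.001, 0.001]
force: [2.4, 3.5, 3.3]
finger_gap: 0.155
gripper_force: 69.2
```

```bash
python3 - <<'E'
from h import *
s=sense();R=Ro.from_quat(s["tool_rot"]).as_matrix();print(s["tcp_pos"],s["force"],s["finger_gap"],s["gripper_force"],np.arctan2(R[1,1],R[0,1]))
E
```

```text
[ 0.53364818 -0.25652232  0.12072613] [2.37145113 3.45119543 3.25961546] 0.15465904176744533 69.193035364151 -0.40804143574660695
```

Request:
apply_moves --pt "0 -0.004 0 0 0 0 1" --pt "0 -0.008 0 0 0 0 1" --pt "0 -0.01 0 0 0 0 1" --pt "0 -0.01 0 0 0 0 1" --pt "0 -0.008 0 0 0 0 1" --pt "0 -0.005 0 0 0 0 1" --pt "0 -0.002 0 0 0 0 1" --pt "0 0 0 0 0 0 1"

```text
t: 12.6
tcp_pos: [0.4923, -0.2387, 0.1207]
tool_rot: [0.836, 0.549, 0.002, 0.003]
force: [8.8, 3.2, 0.8]
finger_gap: 0.158
gripper_force: 68.9
```

```bash
python3 - <<'E'
from h import *
s=sense();print(s["tcp_pos"],s["force"],s["finger_gap"])
d=s["tcp_pos"]-[.53365,-.25652,.12073];print(Ro.from_euler('z',.41).apply(d))
a=snapshot("side"); b=snapshot("wrist"); cv2.imwrite("pics/w4raw.png",b[:,:,::-1]);cv2.imwrite("pics/s4raw.png",a[:,:,::-1])
A=cv2.resize(a[285:365,180:330],None,fx=5,fy=5,interpolation=cv2.INTER_CUBIC)
cv2.imwrite("pics/s4.png",A[:,:,::-1])
E
```

```text
[ 0.49229392 -0.23867246  0.12073455] [8.78209738 3.17291377 0.77619594] 0.15819074992726
[-4.50427198e-02 -1.16570396e-04  4.54980507e-06]
```

View pics/s4.png

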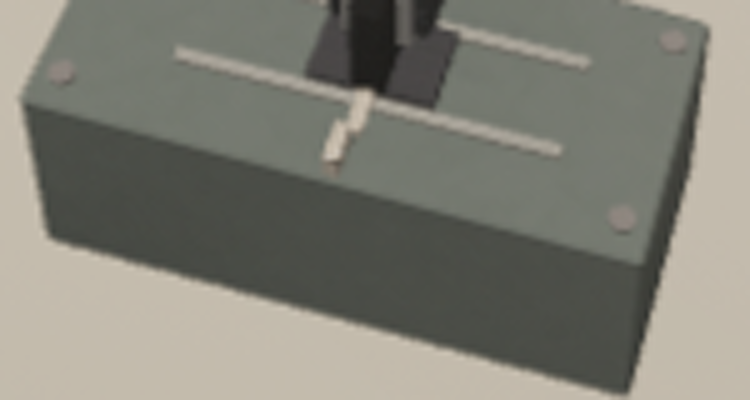

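The crop shows the pointer ending at (353,130) and the tab's top at (340,130): still about 3 mm short, which matches 45 of 48 mm pulled. That was my tenth picture, so the rest is checked numerically.

Request:
apply_moves --pt "0 -0.003 0 0 0 0 1" --pt "0 0 0 0 0 0 1" --pt "0 0 0 0 0 0 1"

```text
t: 13.08
tcp_pos: [0.4898, -0.2376, 0.1207]
tool_rot: [0.836, 0.549, 0.002, 0.003]
force: [8.8, 3.7, 0.9]
finger_gap: 0.154
gripper_force: 69.0
```

```bash
python3 - <<'E'
from h import *
s=sense();print(s["force"],s["finger_gap"])
d=s["tcp_pos"]-[.53365,-.25652,.12073];print(Ro.from_euler('z',.41).apply(d))
c=calibration("side"); a=snapshot("side"); cv2.imwrite("pics/s5raw.png",a[:,:,::-1])
b=cv2.imread("pics/side0_raw.png")[:,:,::-1]
p=[.4875,-.2396,-.410]
# rectify the box top (plane z) to box axes, 0.25 mm/px; bright centroid per local-y row
def rect(im,z,x0,x1,y0,y1,st=.25):
    xs=np.arange(x0,x1,st);ys=np.arange(y0,y1,1.)
    L=np.array([[x,y,0] for y in ys for x in xs])/1000
    uv=proj(c,place([*p,z],L)).astype(np.float32)
    g=cv2.remap(cv2.cvtColor(im.copy(),cv2.COLOR_RGB2GRAY),uv[:,0].reshape(len(ys),-1),uv[:,1].reshape(len(ys),-1),cv2.INTER_CUBIC)
    return xs,ys,g.astype(float)
for n,im,x0,x1 in(("start tab",b,-12,15),("start ptr",b,37,62),("now",a,-12,20)):
    xs,ys,g=rect(im,.105,x0,x1,-58,-18); print(n)
    for y,r in zip(ys,g):
        w=np.clip(r-np.median(r)-25,0,None)
        if w.sum()>150: print(int(y),round((w*xs).sum()/w.sum(),1),int(r.max()),end="; ")
    print()
E
```

```text
[8.78117017 3.67370393 0.85243525] 0.15365054544055223
[-4.77928091e-02 -1.12040173e-04  1.62506170e-05]
start tab
-46 0.3 165; -45 0.8 168; -44 0.8 170; -43 0.6 173; -42 0.4 172; -41 0.2 169; -40 0.2 167; -39 0.4 164; -38 0.5 165; -37 0.5 168; -36 0.4 170; -35 0.3 167; -34 0.3 168; -33 0.4 166; -32 0.4 158; -31 -0.1 146; 
start ptr
-32 49.4 148; -31 49.4 163; -30 49.6 166; -29 49.6 167; -28 49.6 168; -27 49.7 167; -26 49.6 166; -25 49.6 165; -24 49.5 165; -23 49.5 165; -22 49.5 167; -21 49.5 167; 
now
-47 -0.2 163; -46 0.3 191; -45 0.8 193; -44 0.8 195; -43 0.6 199; -42 0.4 197; -41 0.2 194; -40 0.2 192; -39 0.4 189; -38 0.5 190; -37 0.5 193; -36 0.4 194; -35 0.3 192; -34 0.2 191; -33 0.3 189; -32 0.7 187; -31 1.3 187; -30 1.6 188; -29 1.7 194; -28 1.5 193; -27 1.4 193; -26 1.5 192; -25 1.6 190; -24 1.7 190; -23 1.7 193; -22 1.6 194; -21 1.4 193;
```

```bash
python3 - <<'E'
from h import *
def blobs(im,box,k):
    u0,v0,u1,v1=box; g=cv2.cvtColor(im,cv2.COLOR_BGR2GRAY)[v0:v1,u0:u1].astype(float)
    g=cv2.resize(g,None,fx=4,fy=4,interpolation=cv2.INTER_CUBIC); w=np.clip(g-np.median(g)-k,0,None)
    n,l,st,ce=cv2.connectedComponentsWithStats((w>0).astype(np.uint8)); 
    out=[]
    for i in range(1,n):
        m=(l==i)*w; 
        if m.sum()>800: yy,xx=np.indices(m.shape); out.append([round(u0-.375+(m*xx).sum()/m.sum()/4,2),round(v0-.375+(m*yy).sum()/m.sum()/4,2),int(m.sum())])
    return out
S=cv2.imread("pics/side0_raw.png"); C=cv2.imread("pics/scene0_raw.png")
print("side tab",blobs(S,(240,306,255,322),25),"ptr",blobs(S,(268,306,284,320),25))
print("scene",blobs(C,(185,250,222,280),15), "tab",blobs(C,(188,252,202,266),12),"ptr",blobs(C,(205,262,218,276),12))
c=calibration("scene");
p=[.4875,-.2396,-.410]
for n,x,y in(("tab",2,-44),("ptr",50,-29)):
    print(n,proj(c,place([*p,.11],np.array([[x,y,0]])/1000)))
N=cv2.imread("pics/s5raw.png"); 
E
```

```text
side tab [[np.float64(246.73), np.float64(312.84), 11663]] ptr [[np.float64(274.98), np.float64(312.08), 17733]]
scene [[np.float64(209.14), np.float64(263.02), 18261], [np.float64(194.5), np.float64(257.89), 6322], [np.float64(185.4), np.float64(278.33), 3439]] tab [[np.float64(194.5), np.float64(257.88), 6705]] ptr [[np.float64(211.84), np.float64(267.4), 11602]]
tab [[195.86702606 259.02364188]]
ptr [[211.7902044  268.08895913]]
```

```bash
python3 - <<'E'
from h import *
N=snapshot("scene"); cv2.imwrite("pics/sc5raw.png",N[:,:,::-1])
B=cv2.imread("pics/scene0_raw.png")[:,:,::-1]
p=[.4875,-.2396,-.410]; c=calibration("scene")
for n,im,x0,x1 in(("start tab",B,-18,18),("start ptr",B,35,70),("now",N,-18,18)):
    xs=np.arange(x0,x1,.25);ys=np.arange(-62,-16,2.)
    L=np.array([[x,y,0] for y in ys for x in xs])/1000
    uv=proj(c,place([*p,.105],L)).astype(np.float32).reshape(len(ys),-1,2)
    g=cv2.remap(cv2.cvtColor(im.copy(),cv2.COLOR_RGB2GRAY),uv[...,0],uv[...,1],cv2.INTER_CUBIC).astype(float)
    print(n)
    for y,r in zip(ys,g):
        w=np.clip(r-np.median(r)-10,0,None)
        if w.sum()>60: print(int(y),round((w*xs).sum()/w.sum(),1),int(r.max()),end="; ")
    print()
cs=calibration("side")
def tri(a,b):
    f=lambda X:np.r_[(proj(cs,X)-a).ravel(),(proj(c,X)-b).ravel()]
    r=least_squares(f,[.5,-.28,.1]);return r.x.round(4),r.fun.round(2)
print(tri([246.73,312.84],[194.5,257.88]),tri([275.2,312.8],[211.84,267.4]))
E
```

```text
start tab
-50 -7.5 112; -48 -7.9 124; -46 -8.1 128; -44 -8.2 127; -42 -8.3 127; -40 -8.3 127; -38 -8.5 124; -36 -8.7 116; -34 -9.2 103; 
start ptr
-36 45.8 106; -34 45.3 119; -32 45.1 126; -30 45.0 130; -28 44.9 131; -26 44.8 131; -24 44.3 133; -22 43.8 131; -20 43.6 119; 
now
-52 -7.0 108; -50 -7.5 125; -48 -7.9 137; -46 -8.1 142; -44 -8.2 141; -42 -8.2 141; -40 -8.3 141; -38 -8.1 138; -36 -7.3 132; -34 -5.1 128; -32 -3.7 133; -30 -3.1 137; -28 -2.9 141; -26 -3.1 144; -24 -3.4 147; -22 -4.0 144; -20 -4.3 131; 
(array([ 0.4718, -0.284 ,  0.1172]), array([ 0.  ,  0.18,  0.12, -0.2 ])) (array([ 0.5231, -0.2871,  0.1137]), array([-0.  , -0.02, -0.01,  0.02]))
```

Two views solved together put the pointer within about 0.1 mm of the tab's centre (the tab's top sits 5.5 mm higher, which explains the apparent offsets). A numeric check that the panel stayed put, then hand in.

```bash
python3 - <<'E'
from h import *
a=cv2.imread("pics/s3.png"); b=cv2.resize(cv2.imread("pics/s5raw.png")[60:260,230:430],None,fx=3,fy=3,interpolation=cv2.INTER_CUBIC)
A,B=a[330:500,110:240],b[330:500,110:240]
g=lambda i:cv2.cvtColor(i,cv2.COLOR_BGR2GRAY).astype(np.float32)
print("shift px(x3)",cv2.phaseCorrelate(g(A),g(B)))
s=sense();print(s["t"],s["force"],s["gripper_force"],s["finger_gap"])
E
```

```text
shift px(x3) ((0.639593686813754, -0.026159376686038627), 0.6046893513055496)
13.175 [9.10471304 3.37236596 0.98394393] 68.95695090293884 0.15463741086412572
```

```bash
python3 -c "
from station import *
print(sign_off())"
```

```text
the job is handed in; nothing more can be done
None
```

The gauge panel is leaning back about 15° against the front of the suitcase, released and square to it, and the shutter is held about 48 mm out with the pointer level with the index tab. I handed the job in at about 13.2 s; the headlamp, pulley and wrench were never touched.

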